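# Clamp the fine whetstone in its holder with the eccentric

## Task

Get the sharpening place ready for the bonsai shears: take the cream-coloured fine whetstone off the drying rack and lay it flat on the bed of the wooden holder, snug along the two fence lugs and up against the rubber-faced end stop. Then turn the knob clockwise until its red eccentric lobe bears firmly on the stone's end, clamping it by feel at around 16 N (firm enough to hone on, well short of chipping the brittle stone), and let go. Leave the dark coarse stone on the rack and everything else where it is.

Things in the scene. Friction and masses are not known exactly. Their poses are not given: they have to be found in the camera images.
- stone_fine: The cream-coloured fine whetstone, a brittle block 150 (x) x 50 (y) x 25 (z) mm, about 0.4 kg. Origin at the centre of its underside, x along its length, z up. It starts flat on the drying rack, beside the coarse stone (either of the two places), its underside 20 mm above the table.
- stone_coarse: The dark grey coarse whetstone, same size, on the other place of the rack; at least 50 mm of free space lie between the two. It stays there.
- rack: Drying rack, fixed: grey tray 190 (x) x 215 (y) mm with three wooden slats along y, their tops 20 mm above the table. The stones lie across the slats (stone x along rack x), their centres about 53 mm either side of the rack's centre along y.
- holder: Whetstone holder, fixed to the table: wooden base 290 (x) x 106 (y) mm, flat bed 20 mm above the table. Origin under its centre at table height; x runs along it from the knob to the end stop. The aluminium end stop, 25 mm high above the bed, is set by hand and locked; its black rubber face lies anywhere from x = +82 to +88 mm and gives elastically, 1 mm per 30 N. A stone that is home has y = 0.
- knob (a joint): Angle of the eccentric knob, growing clockwise seen from above, at most 2.9 rad; starts at 0.2 to 0.5. At 0 the lobe points to holder -x, drawn back; it swings over +y towards the stone. A friction washer makes it turn with 0.18 N m and stay where left, clamped or not (at rest the hand feels -0.18 to +0.18). Under load the turning torque rises by 0.02 to 0.03 N m per newton of clamping.
- knob_grip (a point): On the knob's upright turning axis, 63 mm above the table, at holder x = -95, y = 0 mm. The knob is a black bar 48 mm long, 12 mm thick, 48 to 76 mm above the table (all above the top of a stone in the holder), reaching 33 mm from the axis on the lobe's side (white dot) and 15 mm on the other. Its length points along the lobe: along the holder's x axis at knob angle 0.
- lobe: The red eccentric disc under the knob, radius 26 mm, 16 mm thick, from 1.5 to 17.5 mm above the bed. Origin at the disc's centre at bed height, 10 mm off the knob's axis, so it reaches 26 - 10*cos(knob angle) mm from the axis towards the stone. It clamps properly at 9 N or more (letting go of the knob may cost 2 to 3 N); the stone chips above 32 N.
- mug: Pinkish mug, 80 mm across, 95 mm high, loose; stays where it is. Origin at the centre of its underside.
- wire_spool: Spool of copper wire, 72 mm across, 37 mm high, loose; stays where it is.
- tweezers: Long steel tweezers, 230 mm, flat on the table; stay where they are.
- shears: Dark steel bonsai shears, 170 mm, loose; stay where they are.
- flattener: Small grey stone block 75 x 50 x 22 mm, loose; stays where it is.
- fence (a point): Midway between the two aluminium fence lugs on the holder's -y side, on the line of their inner faces (holder x = +10, y = -25 mm), at bed height. Each lug is 36 mm long, 12 mm wide and 10 mm high above the bed, centred 50 mm from this point along the holder, so 64 mm are free between them.
- root_brush: Brush with a wooden handle, 180 mm long, 20 mm high, loose; stays where it is.

How it is judged:
By the outcome, as a careful person would: the job done as asked, in the order asked, and still so for the second after the job is handed in, with the robot touching nothing.
It also fails if it takes over 72 s, if anything falls off the work surface, if the arm or the gripper's body presses on something with over 40 N, if the wrist force passes 120 N, or if a joint passes its speed limit or range.

## Robot

A 7-joint arm with a two-finger parallel gripper is mounted at the origin on the work surface. World frame = base frame: x ahead of the robot, y to its left, z up, the work surface at z = 0. Lengths are in m, angles in rad, forces in N, time in s.
With the tool pointing down it reaches from about 0.4 to 0.85 m from the base axis. Payload 4.5 kg.
Tool frame: the origin (TCP) lies at the very end of the fingers, on their centre line; the grasp point (between the pads) lies 19 mm behind it; z points along the fingers, y is the line along which they close (so a half turn about z gives the same grasp; the last joint's range is limited). The gripper opens to 85 mm and grips with 20 to 120 N. Pads are 22 mm wide; open, the fingers measure 114 mm over their backs; the gripper's body (76 mm by 85 mm) begins 54 mm behind the grasp point. The pads swing forward as they close: fully open they stand 13 mm farther back than shut.
Start: joints at [-1.172, 0.689, -0.195, 1.565, 0.157, 0.902, -0.215], TCP at [0.223, 0.584, 0.231] pointing down, gripper open.
Joint ranges: [-3.01, 3.01], [-0.46, 2.08], [-1.47, 1.51], [0.13, 2.56], [-1, 4.14], [0.04, 2.09], [-2.66, 2.66]. Speed limits (rad/s): [2.57, 2.57, 3.14, 3.14, 3.14, 3.14, 3.14].

## Interface

Orientations are given as [roll, pitch, yaw] about the fixed x, y, z axes, in that order (R = Rz(yaw) Ry(pitch) Rx(roll)).
In Python, from bench import bot gives the robot as it stands.
- The arm moves only by the tool play_rows, never from a script. Its argument "moves" is a list of rows, each a list of 6 numbers: the shift along the tool's x, y, z normalised to -1 to 1, where 1 is 0.12 m, then the turn, a rotation vector about the tool's x, y, z normalised to -1 to 1, where 1 is 0.5 rad. A call has 1 to 8 rows; each row is the pose to reach, as a shift and turn from the pose commanded when the call began, along the tool's axes at that moment; what a row does not reach only later rows make up. A row lasts 1/8 s, in which the tool goes at most 62.5 mm and 10.7 degrees, less where a joint would pass 70% of its speed; a pose out of reach is approached as far as the arm can. A call with a number of a shift or a turn outside -1 to 1 is refused whole. A call with a gripper value outside its range is refused whole. "jaw" is the gripper's target within -1 to 1 (shut at 1, half-way at 0, fully open at -1), set as the call begins (left out, the last holds). The fingers move at their own pace and stop on an object; the grip force is fixed at half the most. Time passes only in rows, so rows that repeat a pose let the fingers close. It gives the time, the measured TCP pose, the force, the opening and the grip force at its end, in the units of the state.
- bot.sense(): the state, without advancing time (a new reading comes with each control period).
- bot.get_image(name): name is "scene" or "side" or "wrist"; returns a dict with "pixels" (480x640x3 uint8, red, green, blue), "range_z" (480x640 float32, m along the optical axis (not along the pixel's ray), 0 where there is no reading), "intrinsics" (3x3 intrinsics, pixels), "D" ([k1, k2, p1, p2, k3] as OpenCV has them; the pictures are not rectified), "view" (4x4, takes a point from world to camera coordinates); the wrist camera has in their place "hand_eye" (4x4, takes a point from camera to tool coordinates, whose origin is the TCP and whose axes are the flange's). Camera axes: x right, y down, z forward; pixel columns grow to the right and rows downward; lengths in m; the calibration is good to about 2 mm. A picture is of the moment at which its call begins: read the wrist's pose just before it.
- bot.sign_off(): hands the job in; it is judged then, once.
The state is a dict: "t": time; "qpos": joint angles; "joint_vel": joint speeds; "joint_torque": joint torques, N m; "tcp_pos": TCP position; "tcp_rot": TCP orientation; "wrist_force": force on the tool from outside, world axes, zero at the start; "ft_torque": the same for the moment, N m; "finger_gap": opening from 0.0 (shut) to 1.0 (fully open); "gripper_force": force on a finger pad.
Only numpy, scipy, OpenCV 4.12 (cv2) and the standard library are available. Lean on these libraries where they do the work, as an engineer would, in place of code of your own. Each camera call takes 0.05 s, during which the arm holds its last target. There are 200 camera calls.

## Working session

There is one attempt and no reset: what is moved stays moved. The work goes in short steps, Python scripts to look and compute and a tool call to move; the robot and the scene stay as the last step left them, time stands still between calls to the robot, and variables do not carry over. Pictures are saved under pics/ and viewed, at most 10 in all, crops included, and the job is handed in when it is done.

Besides the shell and the picture viewer there is one more tool, called after "Request:" as a command line: name --pt "numbers of a row" for each row, then --argument value for the rest. play_rows: Moves the arm, as the interface text tells. Scaled input: -1 to 1 covers 0.12 m each way for a shift and 0.5 rad each way for a turn. Its arguments: {"type":"object","properties":{"moves":{"type":"array"},"jaw":{"type":"number"}},"required":["moves"]}

```bash
ls; mkdir -p pics
python3 - <<'E'
from bench import bot
import cv2,numpy as np
s=bot.sense();print(s)
for n in("scene","side"):
    d=bot.get_image(n);cv2.imwrite(f"pics/{n}0.png",d["pixels"][:,:,::-1]);np.savez(f"{n}0.npz",**d)
    print(n,d["intrinsics"],d["D"],d["view"])
E
```

```text
pics
{'t': 0.0, 'qpos': array([-1.17219847,  0.69006473, -0.1945267 ,  1.56639833,  0.15732382,
        0.90246711, -0.21509381]), 'joint_vel': array([-1.51751888e-03,  3.07999460e-04, -7.19544270e-04, -5.15370951e-05,
       -2.23307773e-03,  1.38500493e-03,  8.84927901e-04]), 'joint_torque': array([-5.00169062e-05, -5.39615679e+01, -1.26623925e+00, -1.58550936e+01,
        9.22835316e-03,  9.32401163e-03, -1.18074280e-05]), 'tcp_pos': array([0.22278006, 0.58322346, 0.23041951]), 'tcp_rot': array([-3.13965612e+00,  1.40812462e-04,  2.77691681e+00]), 'wrist_force': array([ 0.58487188, -0.63675952, -0.09145848]), 'ft_torque': array([-0.02766938,  0.00265452,  0.00910048]), 'gripper_force': 0.0, 'finger_gap': 1.001710726889298}
scene [[545.28750982   0.         318.90573325]
 [  0.         545.28750982 238.60711665]
 [  0.           0.           1.        ]] [-0.01348888  0.          0.          0.          0.        ] [[ 0.55734871  0.83011073 -0.01669104 -0.26733674]
 [ 0.58562572 -0.40728936 -0.70082658 -0.27316946]
 [-0.58856174  0.38083009 -0.71313639  1.80758366]
 [ 0.          0.          0.          1.        ]]
side [[535.46044166   0.         314.93694414]
 [  0.         535.46044166 248.7581265 ]
 [  0.           0.           1.        ]] [-0.10915177  0.          0.          0.          0.        ] [[ 0.92422737 -0.38147321  0.0167917  -0.52839688]
 [-0.27086656 -0.68597785 -0.67532636  0.17412485]
 [ 0.26913765  0.61960679 -0.73732784  1.22917554]
 [ 0.          0.          0.          1.        ]]
```

View pics/scene0.png

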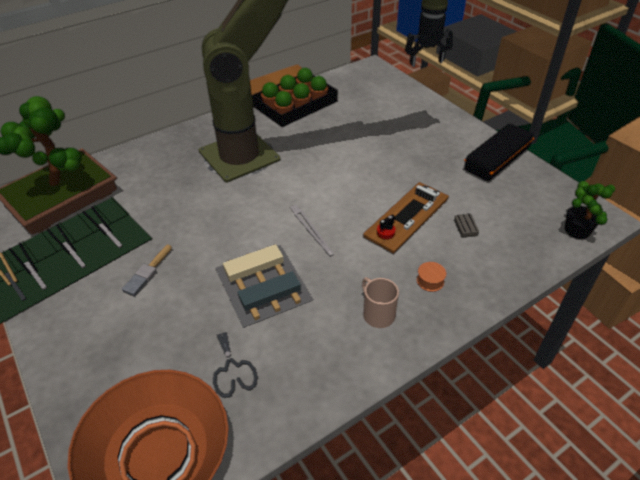

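View pics/side0.png

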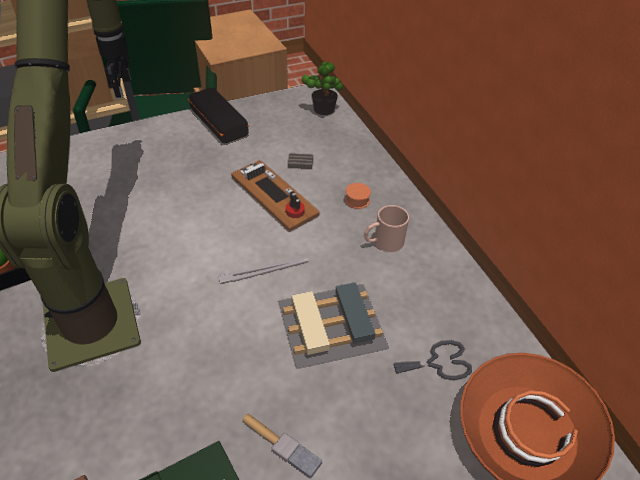

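Scene view: the cream stone is at about (254,262), the dark one at (270,290). The holder is around (407,216), with the red lobe and knob at (387,228) and the stop at (428,190). In the side view the stone is at (310,322), the knob at (295,208) and the stop at (253,170).

```bash
cat > h.py <<'E'
import numpy as np,cv2
def rays(d,uv,z,view=None):
    "pixels (N,2) -> world points on plane height z"
    V=d["view"] if view is None else view
    n=cv2.undistortPoints(np.float64(uv).reshape(-1,1,2),d["intrinsics"],d["D"]).reshape(-1,2)
    R,t=V[:3,:3],V[:3,3];c=-R.T@t
    w=np.c_[n,np.ones(len(n))]@R
    return c+w*((z-c[2])/w[:,2])[:,None]
def cloud(d,view=None):
    V=d["view"] if view is None else view
    v,u=np.mgrid[:480,:640]
    n=cv2.undistortPoints(np.float64(np.c_[u.ravel(),v.ravel()]).reshape(-1,1,2),d["intrinsics"],d["D"]).reshape(-1,2)
    r=d["range_z"].ravel()
    P=np.c_[n,np.ones(len(n))]*r[:,None]
    return ((P-V[:3,3])@V[:3,:3]).reshape(480,640,3)
def rect(P):
    (c,s,a)=cv2.minAreaRect(np.float32(P[:,:2]*1000))
    if s[0]<s[1]: s=s[::-1];a+=90
    return np.round(c,1),np.round(s,1),round((a+90)%180-90,1)
def wview(d,s):
    from scipy.spatial.transform import Rotation as Ro
    T=np.eye(4);T[:3,:3]=Ro.from_euler("xyz",s["tcp_rot"]).as_matrix();T[:3,3]=s["tcp_pos"]
    return np.linalg.inv(T@d["hand_eye"])
def big(m):
    n,l,st,_=cv2.connectedComponentsWithStats(np.uint8(m),connectivity=8)
    return l==1+np.argmax(st[1:,4])
E
python3 - <<'E'
from h import *
for n,box in(("scene",[(215,295,240,290),(355,455,175,255)]),("side",[(285,335,285,360),(225,325,155,235)])):
    d=dict(np.load(n+"0.npz"));C=cloud(d);hsv=cv2.cvtColor(d["pixels"],cv2.COLOR_RGB2HSV);Z=C[...,2]
    def m(b):
        k=np.zeros((480,640),bool);k[b[2]:b[3],b[0]:b[1]]=1;return k
    H,S,Vv=hsv[...,0].astype(int),hsv[...,1],hsv[...,2]
    cream=big(m(box[0])&(H>17)&(H<33)&(S>40)&(Vv>120));
    print(n,"cream z",np.percentile(Z[cream],[5,50,95]))
    top=cream&(Z>.041); vu=np.argwhere(top)[:,::-1]
    print(" depth",rect(C[top])," ray",rect(rays(d,vu,.045)))
    hb=m(box[1])&(Z>.012)&(Z<.026); hb=big(hb); print(" bed",rect(C[hb]),np.median(Z[hb]),rect(rays(d,np.argwhere(hb)[:,::-1],.02)))
    red=m(box[1])&((H<6)|(H>174))&(S>170)&(Vv>100)
    print(" red n",red.sum(),C[red].mean(0),rect(C[red]))
    st=m(box[1])&(Z>.041)&(Z<.050);print(" z~45",[ (c:=rect(C[big(st)]))])
    kn=m(box[1])&(Z>.066)&(Z<.085);print(" knob top",kn.sum(),rect(C[kn]),np.median(Z[kn]))
E
```

```text
scene cream z [0.04253115 0.04742453 0.05111019]
 depth (array([ 916.4, -347.7]), array([1010.6,  153.8]), -18.1)  ray (array([ 472.7, -203. ]), array([149.7,  53.9]), 82.2)
 bed (array([549.6, 258. ]), array([296.2, 110.4]), -73.8) 0.022265273331129938 (array([551. , 255.7]), array([300.1, 110.5]), -73.8)
 red n 95 [0.586328   0.15094255 0.04027477] (array([583. , 150.9]), array([47. , 39.2]), 48.9)
 z~45 [(array([522.6, 346.7]), array([65.3, 26.3]), 18.0)]
 knob top 93 (array([577.2, 157.5]), array([49.7, 13.9]), 85.5) 0.07682733746137642
side cream z [0.03490722 0.04486448 0.04800657]
 depth (array([ 369.6, -494.2]), array([769.1,  75.4]), 70.3)  ray (array([ 472.2, -206.3]), array([152.6,  49.8]), 82.0)
 bed (array([549.6, 255.7]), array([293.5, 112.5]), -73.7) 0.020556234861372067 (array([547.9, 251.4]), array([293.1, 114. ]), -73.4)
 red n 110 [0.57366875 0.14955169 0.0377483 ] (array([575.1, 150.5]), array([49.3, 44.1]), -20.0)
 z~45 [(array([524. , 342.5]), array([65.1, 21. ]), 17.0)]
 knob top 79 (array([573.7, 155.3]), array([49.2, 12.1]), -88.8) 0.07519957364428041
```

```bash
cat > plan.py <<'E'
import sys,numpy as np
from scipy.spatial.transform import Rotation as Ro
from bench import bot
# usage: plan.py x y z yaw_deg ; prints one row-target per call
*p,yaw=map(float,sys.argv[1:5]);s=bot.sense()
p0,R0=s["tcp_pos"],Ro.from_euler("xyz",s["tcp_rot"])
Rt=Ro.from_euler("xyz",[np.pi,0,np.radians(yaw)])
dp=np.array(p)-p0;rv=(R0.inv()*Rt).as_rotvec()
n=max(1,int(np.ceil(max(np.linalg.norm(dp)/.13,np.abs(rv).max()/.48))))
print("t",s["t"].round(2),"pos",p0.round(4),"rpy",s["tcp_rot"].round(3),"F",s["wrist_force"].round(1),"M",s["ft_torque"].round(2),"q",s["qpos"].round(2))
R=R0
for i in range(n):
    sh=R.inv().apply(dp/n)
    print(np.r_[sh/.12,rv/n/.5].round(3).tolist(),"rows>=",np.ceil(max(np.linalg.norm(dp)/n/.0625,np.linalg.norm(rv)/n/.186)))
    R=R*Ro.from_rotvec(rv/n)
E
python3 plan.py 0.53 0.24 0.30 106
python3 -c "
from bench import bot
print(bot.get_image('wrist')['hand_eye'].round(3))"
```

```text
[[-0.001 -0.955 -0.295  0.076]
 [ 1.    -0.001  0.001  0.   ]
 [-0.001 -0.295  0.955 -0.142]
 [ 0.     0.     0.     1.   ]]Traceback (most recent call last):
  File "plan.py", line 10, in <module>
    print("t",s["t"].round(2),"pos",p0.round(4),"rpy",s["tcp_rot"].round(3),"F",s["wrist_force"].round(1),"M",s["ft_torque"].round(2),"q",s["qpos"].round(2))
              ^^^^^^^^^^^^
AttributeError: 'float' object has no attribute 'round'
```

```bash
sed -i 's/s\["t"\].round(2)/round(s["t"],2)/' plan.py; python3 plan.py 0.53 0.24 0.30 106
```

```text
t 0.15 pos [0.2228 0.5834 0.2307] rpy [-3.14   0.     2.777] F [-0.1  0.3  0.4] M [-0.    0.01 -0.06] q [-1.17  0.69 -0.19  1.57  0.16  0.9  -0.22]
[-0.853, -0.44, -0.144, -0.001, 0.0, 0.463] rows>= 2.0
[-0.931, -0.233, -0.144, -0.001, 0.0, 0.463] rows>= 2.0
[-0.96, -0.012, -0.144, -0.001, 0.0, 0.463] rows>= 2.0
[-0.937, 0.208, -0.144, -0.001, 0.0, 0.463] rows>= 2.0
```

Request:
play_rows --pt "-0.43 -0.22 -0.07 0 0 0.23" --pt "-0.85 -0.44 -0.14 0 0 0.46" --pt "-0.85 -0.44 -0.14 0 0 0.46" --jaw -1

```text
t: 0.52
tcp_pos: [0.3048, 0.4935, 0.2485]
tcp_rot: [-3.141, 0.005, 2.537]
wrist_force: [0.7, -0.3, 0.3]
finger_gap: 1.006
gripper_force: 0.0
```

Request:
play_rows --pt "-0.46 -0.12 -0.07 0 0 0.23" --pt "-0.93 -0.23 -0.14 0 0 0.46" --pt "-0.93 -0.23 -0.14 0 0 0.46"

```text
t: 0.9
tcp_pos: [0.3807, 0.4086, 0.2653]
tcp_rot: [3.141, 0.004, 2.308]
wrist_force: [-0.3, -0.4, -0.7]
finger_gap: 0.998
gripper_force: 0.0
```

Request:
play_rows --pt "-0.48 0 -0.07 0 0 0.23" --pt "-0.96 -0.01 -0.14 0 0 0.46" --pt "-0.96 -0.01 -0.14 0 0 0.46"

```text
t: 1.27
tcp_pos: [0.4572, 0.3236, 0.2821]
tcp_rot: [3.14, 0.003, 2.079]
wrist_force: [0.1, -0.0, -0.5]
finger_gap: 1.001
gripper_force: 0.0
```

Request:
play_rows --pt "-0.47 0.1 -0.07 0 0 0.23" --pt "-0.94 0.21 -0.14 0 0 0.46" --pt "-0.94 0.21 -0.14 0 0 0.46" --pt "-0.94 0.21 -0.14 0 0 0.46"

```text
t: 1.78
tcp_pos: [0.53, 0.2438, 0.2979]
tcp_rot: [-3.14, -0.002, 1.86]
wrist_force: [-1.0, 1.0, -0.2]
finger_gap: 1.0
gripper_force: 0.0
```

Sequential batches work. Now I'll look at the holder through the wrist camera.

```bash
python3 - <<'E'
from bench import bot
from h import *
s=bot.sense();d=bot.get_image("wrist");V=wview(d,s);np.savez("w1.npz",V=V,**d)
cv2.imwrite("pics/w1.png",d["pixels"][:,:,::-1])
C=cloud(d,V);Z=C[...,2];print(s["tcp_pos"],s["tcp_rot"])
near=np.hypot(C[...,0]-.55,C[...,1]-.256)<.19
b=big(near&(Z>.012)&(Z<.026));print("bed",rect(C[b]),np.median(Z[b]))
k=near&(Z>.068)&(Z<.085);print("knob",k.sum(),rect(C[k]),np.median(Z[k]))
st=big(near&(Z>.041)&(Z<.052));print("stop",rect(C[st]),np.median(Z[st]))
# express in holder frame estimated
hsv=cv2.cvtColor(d["pixels"],cv2.COLOR_RGB2HSV)
print("table z",np.median(Z[(Z<.01)&(Z>-.01)]))
E
python3 plan.py 0.4724 -0.2045 0.25 82.1
```

```text
[0.53000157 0.24382426 0.29793242] [-3.14028830e+00 -1.80885449e-03  1.86025378e+00]
bed (array([547.9, 258.3]), array([290. , 106.6]), -73.6) 0.01967388801400091
knob 629 (array([574.7, 158.8]), array([47.9, 12.7]), -88.5) 0.07505873132623993
stop (array([522.2, 346. ]), array([63.2, 18.9]), 16.7) 0.043555469699176626
table z -0.0004032392692460633
t 1.82 pos [0.5296 0.2443 0.2979] rpy [-3.140e+00 -2.000e-03  1.861e+00] F [ 0.3  0.4 -0.4] M [ 0.01 -0.01  0.04] q [-0.53  0.56  0.04  1.62 -0.03  0.97 -0.2 ]
[-0.862, -0.382, 0.099, -0.001, -0.001, 0.214] rows>= 2.0
[-0.898, -0.288, 0.099, -0.001, -0.001, 0.214] rows>= 2.0
[-0.923, -0.19, 0.099, -0.001, -0.001, 0.214] rows>= 2.0
[-0.938, -0.09, 0.1, -0.001, -0.001, 0.214] rows>= 2.0
```

View pics/w1.png

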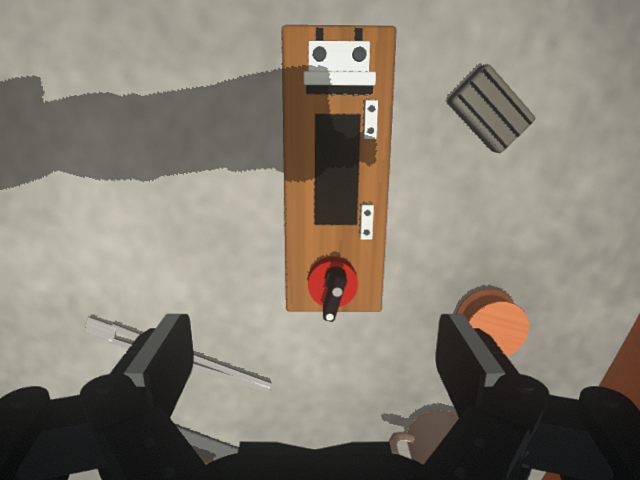

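The wrist view shows the holder upright. The stop's rubber face is at (340,90), the lugs at (371,118) and (367,222), and the knob at (335,285). The bed measures 290 x 106.6 mm, and the knob centre matches the prediction to within 1 mm, so the holder is at (0.5479, 0.2583) with yaw 106.4°. Next, to the rack.

Request:
play_rows --pt "-0.43 -0.19 0.05 0 0 0.11" --pt "-0.86 -0.38 0.1 0 0 0.21" --pt "-0.86 -0.38 0.1 0 0 0.21"

```text
t: 2.2
tcp_pos: [0.5149, 0.1261, 0.286]
tcp_rot: [-3.139, 0.002, 1.747]
wrist_force: [-0.3, -0.1, 0.6]
finger_gap: 1.002
gripper_force: 0.0
```

Request:
play_rows --pt "-0.45 -0.14 0.05 0 0 0.11" --pt "-0.9 -0.29 0.1 0 0 0.21" --pt "-0.9 -0.29 0.1 0 0 0.21"

```text
t: 2.58
tcp_pos: [0.5006, 0.0146, 0.2742]
tcp_rot: [-3.14, 0.002, 1.642]
wrist_force: [-0.0, -0.1, -0.8]
finger_gap: 1.001
gripper_force: 0.0
```

Request:
play_rows --pt "-0.46 -0.1 0.05 0 0 0.11" --pt "-0.92 -0.19 0.1 0 0 0.21" --pt "-0.92 -0.19 0.1 0 0 0.21"

```text
t: 2.95
tcp_pos: [0.4871, -0.0966, 0.2622]
tcp_rot: [-3.141, 0.001, 1.538]
wrist_force: [-0.8, 0.7, 0.6]
finger_gap: 1.001
gripper_force: 0.0
```

Request:
play_rows --pt "-0.47 -0.05 0.05 0 0 0.11" --pt "-0.94 -0.09 0.1 0 0 0.21" --pt "-0.94 -0.09 0.1 0 0 0.21" --pt "-0.94 -0.09 0.1 0 0 0.21"

```text
t: 3.45
tcp_pos: [0.4749, -0.2037, 0.2503]
tcp_rot: [3.141, -0.002, 1.442]
wrist_force: [0.1, -0.2, -0.1]
finger_gap: 1.0
gripper_force: 0.0
```

```bash
python3 - <<'E'
from bench import bot
from h import *
s=bot.sense();d=bot.get_image("wrist");V=wview(d,s)
cv2.imwrite("pics/w2.png",d["pixels"][:,:,::-1])
C=cloud(d,V);Z=C[...,2]
hsv=cv2.cvtColor(d["pixels"],cv2.COLOR_RGB2HSV)
near=np.hypot(C[...,0]-.472,C[...,1]+.204)<.095
k=big(near&(Z>.040)&(Z<.05));vu=np.argwhere(k)[:,::-1]
print("cream",rect(C[k]),np.median(Z[k]),rect(rays(d,vu,.045,V)))
E
python3 plan.py 0.4724 -0.2045 0.06 82.1
```

```text
cream (array([ 472.4, -204.1]), array([150. ,  50.3]), 82.4) 0.04451781878367554 (array([ 472.5, -203.6]), array([148.9,  50. ]), 82.4)
t 3.5 pos [ 0.4749 -0.2034  0.2504] rpy [ 3.141e+00 -2.000e-03  1.443e+00] F [-0.2  0.6  0.4] M [ 0.06  0.01 -0.04] q [ 0.24  0.52  0.13  1.88 -0.1   0.75  0.29]
[-0.008, -0.01, 0.793, 0.0, -0.002, 0.01] rows>= 2.0
[-0.007, -0.01, 0.793, 0.0, -0.002, 0.01] rows>= 2.0
```

Request:
play_rows --pt "0 -0.01 0.45 0 0 0.01" --pt "-0.01 -0.02 0.95 0 0 0.01" --pt "-0.01 -0.02 0.95 0 0 0.01"

```text
t: 3.88
tcp_pos: [0.4688, -0.2038, 0.1332]
tcp_rot: [-3.132, -0.004, 1.436]
wrist_force: [-0.3, 0.4, 0.6]
finger_gap: 0.999
gripper_force: 0.0
```

Request:
play_rows --pt "0 0 0.35 0 0 0" --pt "0 0 0.65 0 0 0" --pt "0 0 0.85 0 0 0" --pt "0 0 0.92 0 0 0" --pt "0 0 0.92 0 0 0"

```text
t: 4.5
tcp_pos: [0.4724, -0.2075, 0.0275]
tcp_rot: [3.139, -0.0, 1.433]
wrist_force: [0.7, -0.1, 0.4]
finger_gap: 0.998
gripper_force: 0.0
```

```bash
python3 plan.py 0.4724 -0.2041 0.0245 82.4
```

```text
t 4.5 pos [ 0.4724 -0.2075  0.0275] rpy [ 3.139 -0.     1.433] F [ 0.7 -0.1  0.4] M [ 0.01 -0.   -0.01] q [ 0.3   0.9   0.04  2.03 -0.15  0.21  0.33]
[0.028, -0.004, 0.025, 0.005, -0.0, -0.01] rows>= 1.0
```

Request:
play_rows --pt "0.03 0 0.02 0 0 -0.01" --pt "0.03 0 0.02 0 0 -0.01"

```text
t: 4.75
tcp_pos: [0.4721, -0.2038, 0.0245]
tcp_rot: [3.14, -0.0, 1.438]
wrist_force: [0.4, 0.4, 0.6]
finger_gap: 1.003
gripper_force: 0.0
```

Request:
play_rows --pt "0 0 0 0 0 0" --pt "0 0 0 0 0 0" --pt "0 0 0 0 0 0" --pt "0 0 0 0 0 0" --pt "0 0 0 0 0 0" --pt "0 0 0 0 0 0" --jaw 1

```text
t: 5.5
tcp_pos: [0.472, -0.2045, 0.0243]
tcp_rot: [3.14, 0.0, 1.437]
wrist_force: [0.6, 0.3, 5.6]
finger_gap: 0.57
gripper_force: 63.0
```

```bash
python3 plan.py 0.4724 -0.2041 0.14 82.4
```

```text
t 5.5 pos [ 0.472  -0.2045  0.0243] rpy [3.14  0.    1.437] F [0.6 0.3 5.6] M [ 0.05 -0.   -0.01] q [ 0.3   0.91  0.04  2.04 -0.15  0.2   0.33]
[0.004, 0.004, -0.964, 0.003, 0.0, -0.003] rows>= 2.0
```

Request:
play_rows --pt "0 0 -0.2 0 0 0" --pt "0 0 -0.6 0 0 0" --pt "0 0 -0.96 0 0 0" --pt "0 0 -0.96 0 0 0" --pt "0 0 -0.96 0 0 0"

```text
t: 6.12
tcp_pos: [0.4704, -0.2037, 0.1379]
tcp_rot: [-3.139, -0.001, 1.437]
wrist_force: [-0.7, 0.8, -3.5]
finger_gap: 0.571
gripper_force: 64.1
```

```bash
python3 plan.py 0.5442 0.2604 0.14 106.4
```

```text
t 6.12 pos [ 0.4704 -0.2037  0.1379] rpy [-3.139e+00 -1.000e-03  1.437e+00] F [-0.7  0.8 -3.5] M [-0.02  0.01  0.01] q [ 0.26  0.7   0.09  2.   -0.13  0.46  0.32]
[0.979, 0.023, -0.004, -0.001, -0.001, -0.21] rows>= 2.0
[0.971, 0.126, -0.004, -0.001, -0.001, -0.21] rows>= 2.0
[0.952, 0.227, -0.004, -0.001, -0.001, -0.21] rows>= 2.0
[0.923, 0.325, -0.004, -0.001, -0.001, -0.21] rows>= 2.0
```

Request:
play_rows --pt "0.3 0.01 0 0 0 -0.07" --pt "0.65 0.02 0 0 0 -0.14" --pt "0.98 0.02 0 0 0 -0.21"

```text
t: 6.5
tcp_pos: [0.4883, -0.0864, 0.1369]
tcp_rot: [-3.138, -0.001, 1.543]
wrist_force: [1.0, 0.3, -3.9]
finger_gap: 0.57
gripper_force: 64.0
```

Request:
play_rows --pt "0.32 0.04 0 0 0 -0.07" --pt "0.65 0.08 0 0 0 -0.14" --pt "0.97 0.13 0 0 0 -0.21"

```text
t: 6.88
tcp_pos: [0.507, 0.0291, 0.1368]
tcp_rot: [-3.137, 0.0, 1.648]
wrist_force: [0.5, -0.3, -3.9]
finger_gap: 0.573
gripper_force: 64.0
```

Request:
play_rows --pt "0.32 0.08 0 0 0 -0.07" --pt "0.64 0.15 0 0 0 -0.14" --pt "0.95 0.23 0 0 0 -0.21"

```text
t: 7.25
tcp_pos: [0.5257, 0.1446, 0.1365]
tcp_rot: [-3.137, 0.001, 1.753]
wrist_force: [0.2, -0.1, -3.6]
finger_gap: 0.569
gripper_force: 64.0
```

Request:
play_rows --pt "0.31 0.11 0 0 0 -0.07" --pt "0.62 0.22 0 0 0 -0.14" --pt "0.92 0.32 0 0 0 -0.21" --pt "0.92 0.32 0 0 0 -0.21" --pt "0.92 0.32 0 0 0 -0.21"

```text
t: 7.88
tcp_pos: [0.5438, 0.2578, 0.1368]
tcp_rot: [-3.137, 0.002, 1.857]
wrist_force: [0.0, -0.3, -4.0]
finger_gap: 0.57
gripper_force: 64.0
```

```bash
python3 plan.py 0.5442 0.2604 0.03 106.4
python3 - <<'E'
from bench import bot
from h import *
s=bot.sense();d=bot.get_image("wrist");V=wview(d,s);cv2.imwrite("pics/w3.png",d["pixels"][:,:,::-1])
d2=bot.get_image("side");C=cloud(d2);Z=C[...,2];hsv=cv2.cvtColor(d2["pixels"],cv2.COLOR_RGB2HSV);H,S,v=[hsv[...,i] for i in range(3)]
C=cloud(d,V);hsv=cv2.cvtColor(d["pixels"],cv2.COLOR_RGB2HSV);H,S,v=[hsv[...,i].astype(int) for i in range(3)]
k=(H>17)&(H<33)&(S>40)&(v>110)&(C[...,2]>.1);print(k.sum())
if k.sum()>50: k=big(k);print(rect(C[k]),np.percentile(C[k][:,2],[5,50,95]))
E
```

```text
t 7.88 pos [0.5438 0.2578 0.1368] rpy [-3.137e+00  2.000e-03  1.857e+00] F [ 0.  -0.3 -4. ] M [-0.03 -0.05  0.11] q [-0.59  0.79  0.13  1.73 -0.15  0.64 -0.09]
[0.021, 0.013, 0.89, -0.009, 0.003, -0.001] rows>= 2.0
52311
(array([538.1, 274.5]), array([117.6,  50.4]), -73.8) [0.15595304 0.15694929 0.15793807]
```

Request:
play_rows --pt "0.01 0.01 0.3 0 0 0" --pt "0.02 0.01 0.6 0 0 0" --pt "0.02 0.01 0.8 -0.01 0 0" --pt "0.02 0.01 0.89 -0.01 0 0" --pt "0.02 0.01 0.89 -0.01 0 0"

```text
t: 8.6
tcp_pos: [0.5456, 0.2609, 0.0317]
tcp_rot: [3.138, 0.001, 1.856]
wrist_force: [0.7, -0.0, -3.3]
finger_gap: 0.57
gripper_force: 63.9
```

```bash
python3 plan.py 0.5442 0.2604 0.0245 106.4
```

```text
t 8.6 pos [0.5456 0.2609 0.0317] rpy [3.138e+00 1.000e-03 1.856e+00] F [ 0.7 -0.  -3.3] M [ 0.04 -0.01 -0.  ] q [-0.57  0.95  0.09  1.76 -0.17  0.43 -0.08]
[-0.001, -0.013, 0.06, 0.008, 0.001, -0.003] rows>= 1.0
```

Request:
play_rows --pt "0 -0.01 0.03 0.008 0 0" --pt "0 -0.01 0.055 0.008 0 0" --pt "0 -0.01 0.055 0.008 0 0"

```text
t: 8.98
tcp_pos: [0.5446, 0.2616, 0.0257]
tcp_rot: [3.14, -0.0, 1.857]
wrist_force: [-0.2, 0.1, -3.1]
finger_gap: 0.569
gripper_force: 64.0
```

Request:
play_rows --pt "0 0 0.005 0 0 0" --pt "0 0 0.005 0 0 0"

```text
t: 9.22
tcp_pos: [0.5446, 0.2616, 0.025]
tcp_rot: [3.14, -0.0, 1.857]
wrist_force: [0.1, 0.3, -3.5]
finger_gap: 0.572
gripper_force: 64.0
```

Request:
play_rows --pt "0 0 0.006 0 0 0" --pt "0 0 0.006 0 0 0"

```text
t: 9.48
tcp_pos: [0.5447, 0.2616, 0.0244]
tcp_rot: [3.14, -0.0, 1.857]
wrist_force: [-0.7, 0.6, -1.7]
finger_gap: 0.572
gripper_force: 64.1
```

Request:
play_rows --pt "0 0 0.005 0 0 0" --pt "0 0 0.005 0 0 0"

```text
t: 9.72
tcp_pos: [0.5447, 0.2616, 0.0243]
tcp_rot: [3.14, -0.0, 1.857]
wrist_force: [-1.4, -0.7, 5.4]
finger_gap: 0.565
gripper_force: 65.1
```

Request:
play_rows --pt "0 0.008 -0.002 0 0 0" --pt "0 0.012 -0.002 0 0 0"

```text
t: 9.98
tcp_pos: [0.5447, 0.2616, 0.0244]
tcp_rot: [-3.14, -0.0, 1.857]
wrist_force: [-5.0, -0.3, 7.9]
finger_gap: 0.568
gripper_force: 65.4
```

Request:
play_rows --pt "0 0.005 0 0 0 0" --pt "0 0.005 0 0 0 0"

```text
t: 10.22
tcp_pos: [0.5447, 0.2616, 0.0244]
tcp_rot: [-3.139, -0.0, 1.857]
wrist_force: [-5.8, -0.9, 8.0]
finger_gap: 0.567
gripper_force: 65.5
```

Request:
play_rows --pt "0 0 -0.006 0 0 0" --pt "0 0 -0.006 0 0 0"

```text
t: 10.48
tcp_pos: [0.5468, 0.2622, 0.0244]
tcp_rot: [3.14, -0.0, 1.857]
wrist_force: [-1.0, -0.3, -2.7]
finger_gap: 0.566
gripper_force: 64.3
```

Request:
play_rows --pt "0 0.008 0 0 0 0" --pt "0 0.008 0 0 0 0"

```text
t: 10.72
tcp_pos: [0.5471, 0.2623, 0.0244]
tcp_rot: [3.141, -0.0, 1.857]
wrist_force: [-2.3, 0.1, 0.1]
finger_gap: 0.566
gripper_force: 64.3
```

Request:
play_rows --pt "0 0.01 0 0 0 0" --pt "0 0.01 0 0 0 0"

```text
t: 10.98
tcp_pos: [0.5471, 0.2623, 0.0244]
tcp_rot: [-3.139, 0.0, 1.857]
wrist_force: [-4.8, -1.6, 2.0]
finger_gap: 0.575
gripper_force: 64.7
```

Request:
play_rows --pt "0 0.008 -0.001 0 0 0" --pt "0 0.008 -0.001 0 0 0"

```text
t: 11.22
tcp_pos: [0.5472, 0.2623, 0.0244]
tcp_rot: [-3.138, 0.0, 1.857]
wrist_force: [-6.4, -1.1, 3.4]
finger_gap: 0.57
gripper_force: 65.0
```

Request:
play_rows --pt "0.01 0 -0.002 0 0 0" --pt "0.02 0 -0.002 0 0 0" --pt "0.02 0 -0.002 0 0 0"

```text
t: 11.6
tcp_pos: [0.5472, 0.2623, 0.0245]
tcp_rot: [-3.138, 0.003, 1.856]
wrist_force: [-4.7, -5.4, 2.7]
finger_gap: 0.572
gripper_force: 64.7
```

Request:
play_rows --pt "0.015 0 0 0 0 0" --pt "0.015 0 0 0 0 0"

```text
t: 11.85
tcp_pos: [0.5471, 0.2625, 0.0245]
tcp_rot: [-3.137, 0.005, 1.855]
wrist_force: [-4.2, -7.1, 2.8]
finger_gap: 0.569
gripper_force: 64.7
```

Request:
play_rows --pt "0.015 0 -0.003 0 0 0" --pt "0.015 0 -0.003 0 0 0"

```text
t: 12.1
tcp_pos: [0.5464, 0.2652, 0.0246]
tcp_rot: [-3.137, 0.004, 1.855]
wrist_force: [-4.1, -6.1, -0.8]
finger_gap: 0.572
gripper_force: 64.4
```

Request:
play_rows --pt "0.015 0 0 0 0 0" --pt "0.015 0 0 0 0 0"

```text
t: 12.35
tcp_pos: [0.5463, 0.2653, 0.0246]
tcp_rot: [-3.137, 0.006, 1.855]
wrist_force: [-3.0, -9.0, 0.6]
finger_gap: 0.571
gripper_force: 64.4
```

Request:
play_rows --pt "0.02 0 0 0 0 0" --pt "0.02 0 0 0 0 0"

```text
t: 12.6
tcp_pos: [0.5463, 0.2654, 0.0246]
tcp_rot: [-3.137, 0.009, 1.854]
wrist_force: [-1.6, -11.5, 1.1]
finger_gap: 0.568
gripper_force: 64.5
```

Run:
```python
from h import *
d=dict(np.load("w1.npz"));V=d["V"];C=cloud(d,V);Z=C[...,2]
c=np.array([.5479,.2583]);e=np.array([-.2823,.9593]);f=np.array([-.9593,-.2823])
X=(C[...,:2]-c)@e;Y=(C[...,:2]-c)@f
m=(abs(Y)<.025)&(X>.06)&(X<.14)
for z0,z1 in((.03,.041),(.041,.055)):
  k=m&(Z>z0)&(Z<z1);print(z0,k.sum(),np.percentile(X[k],[1,5,50,95]) if k.sum() else 0)
# top front edge brightness: dark rubber top pixels along Y~0
P=rays(d,np.argwhere(np.ones((480,640),bool))[:,::-1],.045,V).reshape(480,640,3)
x=(P[...,:2]-c)@e;y=(P[...,:2]-c)@f;g=d["pixels"].mean(2)
for a in np.arange(.074,.102,.002):
  k=(abs(y)<.02)&(x>=a)&(x<a+.002);print(round(a,3),g[k].mean().round(0),end="; ")
L=m=(Z>.026)&(Z<.036)&(X>-.06)&(X<.09)&(Y<-.015)&(Y>-.05);print("lug Y",np.percentile(Y[L],[2,50,98]),L.sum())
```

```text
0.03 351 [0.08200633 0.08728215 0.11704284 0.12242443]
0.041 1225 [0.08264935 0.08293735 0.09150189 0.09987665]
0.074 108.0; 0.076 105.0; 0.078 106.0; 0.08 92.0; 0.082 44.0; 0.084 43.0; 0.086 43.0; 0.088 63.0; 0.09 193.0; 0.092 216.0; 0.094 207.0; 0.096 208.0; 0.098 215.0; 0.1 188.0; lug Y [-0.03654063 -0.03043243 -0.02470816] 944
```

Request:
play_rows --pt "-0.04 -0.01 0 0 0 0" --pt "-0.05 -0.01 0 0 0 0"

```text
t: 12.85
tcp_pos: [0.5464, 0.2651, 0.0246]
tcp_rot: [-3.14, 0.001, 1.856]
wrist_force: [-2.9, -2.6, -4.0]
finger_gap: 0.568
gripper_force: 64.0
```

Request:
play_rows --pt "0 0 0 0 0 0" --pt "0 0 0 0 0 0" --pt "0 0 0 0 0 0" --pt "0 0 0 0 0 0" --pt "0 0 0 0 0 0" --jaw -1

```text
t: 13.48
tcp_pos: [0.5473, 0.2668, 0.0253]
tcp_rot: [3.14, -0.0, 1.857]
wrist_force: [0.8, 0.1, -0.6]
finger_gap: 1.001
gripper_force: 0.0
```

Request:
play_rows --pt "0 0 -0.15 0 0 0" --pt "0 0 -0.5 0 0 0" --pt "0 0 -0.9 0 0 0" --pt "0 0 -1 0 0 0"

```text
t: 13.98
tcp_pos: [0.5493, 0.2674, 0.1497]
tcp_rot: [3.133, -0.001, 1.856]
wrist_force: [-0.2, 0.8, -0.6]
finger_gap: 1.0
gripper_force: 0.0
```

Request:
play_rows --pt "0 0 -0.4 0 0 0" --pt "-0.2 0 -0.9 0 0 0" --pt "-0.2 0 -1 0 0 0" --pt "-0.2 0 -1 0 0 0"

```text
t: 14.48
tcp_pos: [0.5536, 0.2438, 0.2659]
tcp_rot: [3.139, -0.001, 1.857]
wrist_force: [0.5, 0.1, -0.7]
finger_gap: 1.001
gripper_force: 0.0
```

```bash
cat > look.py <<'E'
import sys
from bench import bot
from h import *
s=bot.sense();d=bot.get_image("wrist");V=wview(d,s);np.savez(sys.argv[1]+".npz",V=V,**d)
cv2.imwrite(f"pics/{sys.argv[1]}.png",d["pixels"][:,:,::-1]);C=cloud(d,V);Z=C[...,2]
near=np.hypot(C[...,0]-.5479,C[...,1]-.2583)<.19
c=np.array([.5479,.2583]);e=np.array([-.2823,.9593]);f=np.array([-.9593,-.2823])
b=big(near&(Z>.012)&(Z<.026));print("bed",rect(C[b]))
k=big(near&(Z>.068)&(Z<.085));print("knob",rect(C[k]))
hsv=cv2.cvtColor(d["pixels"],cv2.COLOR_RGB2HSV);H,S,v=[hsv[...,i].astype(int) for i in range(3)]
st=big(near&(H>17)&(H<33)&(S>40)&(v>60)&(Z>.040)&(Z<.05));r=rect(C[st]);print("stone",r,"holder xy",(r[0]/1000-c)@e,(r[0]/1000-c)@f,np.median(Z[st]))
E
python3 look.py w4; python3 plan.py 0.5747 0.1672 0.12 91.5
```

```text
bed (array([547.8, 258. ]), array([289.6, 106.7]), -73.7)
knob (array([574.6, 158.8]), array([47.6, 12.1]), -88.1)
stone (array([545.7, 265.4]), array([150.3,  50.2]), -73.6) holder xy 0.00743208999999999 0.00010612999999998207 0.044575815047083904
t 14.53 pos [0.5526 0.244  0.2644] rpy [-3.141e+00 -1.000e-03  1.858e+00] F [ 0.1  0.  -0.4] M [-0.01  0.   -0.  ] q [-0.59  0.63  0.17  1.6  -0.12  0.92 -0.09]
[-0.333, -0.002, 0.601, -0.001, -0.001, 0.261] rows>= 2.0
[-0.331, 0.041, 0.601, -0.001, -0.001, 0.261] rows>= 2.0
```

View pics/w4.png

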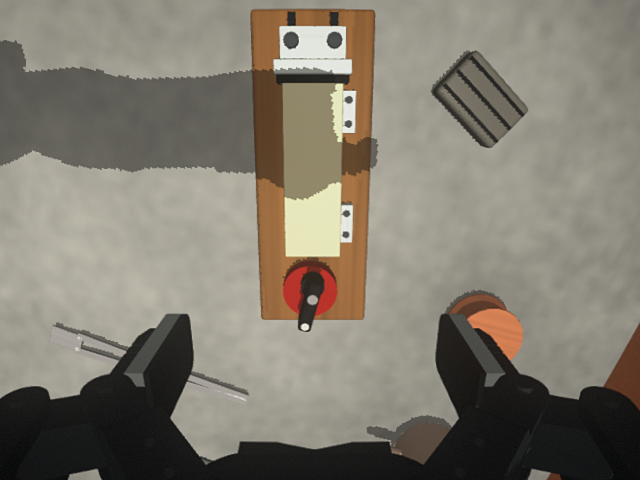

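The stone sits home: holder x = 7.4 mm, y = 0.1 mm, end on the rubber at (312,78), right side on the lugs at (348,112) and (345,222). Now the knob, whose bar is at yaw -88.3° (angle about 0.26).

Request:
play_rows --pt "-0.16 0 0.3 0 0 0.13" --pt "-0.33 0 0.6 0 0 0.26" --pt "-0.33 0 0.6 0 0 0.26"

```text
t: 14.9
tcp_pos: [0.5618, 0.2033, 0.189]
tcp_rot: [-3.133, 0.003, 1.725]
wrist_force: [-0.7, -0.3, 0.2]
finger_gap: 0.999
gripper_force: 0.0
```

Request:
play_rows --pt "-0.16 0.02 0.3 0 0 0.13" --pt "-0.33 0.04 0.6 0 0 0.26" --pt "-0.33 0.04 0.6 0 0 0.26" --pt "-0.33 0.04 0.6 0 0 0.26"

```text
t: 15.4
tcp_pos: [0.5764, 0.1696, 0.1225]
tcp_rot: [3.139, -0.002, 1.6]
wrist_force: [-0.7, -0.0, 0.4]
finger_gap: 0.997
gripper_force: 0.0
```

```bash
python3 plan.py 0.5746 0.167 0.05 91.7
```

```text
t 15.4 pos [0.5764 0.1696 0.1225] rpy [ 3.139e+00 -2.000e-03  1.600e+00] F [-0.7 -0.   0.4] M [ 0.04  0.01 -0.01] q [-0.46  0.81  0.17  1.75 -0.22  0.6  -0.12]
[-0.023, -0.017, 0.604, 0.005, -0.005, -0.001] rows>= 2.0
```

Request:
play_rows --pt "-0.02 -0.01 0.3 0 0 0" --pt "-0.02 -0.01 0.55 0 0 0" --pt "-0.02 -0.01 0.6 0 0 0" --pt "-0.02 -0.01 0.6 0 0 0" --pt "-0.02 -0.01 0.6 0 0 0"

```text
t: 16.02
tcp_pos: [0.5761, 0.1656, 0.0509]
tcp_rot: [3.138, -0.001, 1.597]
wrist_force: [-0.9, 0.1, -0.2]
finger_gap: 1.0
gripper_force: 0.0
```

```bash
python3 plan.py 0.5746 0.167 0.05 91.7
```

```text
t 16.02 pos [0.5761 0.1656 0.0509] rpy [ 3.138e+00 -1.000e-03  1.597e+00] F [-0.9  0.1 -0.2] M [ 0.03  0.05 -0.05] q [-0.43  0.92  0.14  1.78 -0.25  0.46 -0.1 ]
[0.012, -0.012, 0.008, 0.008, -0.003, -0.006] rows>= 1.0
```

Request:
play_rows --pt "0.01 -0.01 0.005 0.008 0 0" --pt "0.01 -0.01 0.005 0.008 0 0"

```text
t: 16.27
tcp_pos: [0.5738, 0.1664, 0.0491]
tcp_rot: [-3.139, -0.001, 1.597]
wrist_force: [0.3, -0.8, 1.9]
finger_gap: 0.997
gripper_force: 0.0
```

Request:
play_rows --pt "0 0 0 0 0 0" --pt "0 0 0 0 0 0" --pt "0 0 0 0 0 0" --pt "0 0 0 0 0 0" --pt "0 0 0 0 0 0" --pt "0 0 0 0 0 0" --pt "0 0 0 0 0 0" --pt "0 0 0 0 0 0" --jaw 1

```text
t: 17.27
tcp_pos: [0.5752, 0.166, 0.0499]
tcp_rot: [3.141, -0.001, 1.597]
wrist_force: [0.8, -0.1, 7.2]
finger_gap: 0.13
gripper_force: 77.5
```

```bash
python3 plan.py 0.5746 0.167 0.05 91.7
```

```text
t 17.27 pos [0.5752 0.166  0.0499] rpy [ 3.141e+00 -1.000e-03  1.597e+00] F [ 0.8 -0.1  7.2] M [-0.1  -0.11  0.08] q [-0.43  0.92  0.14  1.78 -0.25  0.46 -0.1 ]
[0.008, -0.005, -0.001, 0.001, -0.002, -0.007] rows>= 1.0
```

Request:
play_rows --pt "0 0 -0.004 0 0 0.15" --pt "0 0 -0.004 0 0 0.4" --pt "0 0 -0.004 0 0 0.7" --pt "0 0 -0.004 0 0 1" --pt "0 0 -0.004 0 0 1"

```text
t: 17.9
tcp_pos: [0.5752, 0.166, 0.0499]
tcp_rot: [3.141, -0.0, 1.098]
wrist_force: [1.5, -0.9, 5.3]
finger_gap: 0.124
gripper_force: 76.9
```

```bash
cat > tq.py <<'E'
from bench import bot
s=bot.sense();print("t",round(s["t"],2),"a",round(.255+(1.597-s["tcp_rot"][2])%6.2832,4),"M",s["ft_torque"].round(3),"F",s["wrist_force"].round(1),"pos",s["tcp_pos"].round(4),"q7",s["qpos"][6].round(2),s["tcp_rot"].round(3))
E
python3 tq.py
```

```text
t 17.9 a 0.7544 M [ 0.028 -0.461 -0.244] F [ 1.5 -0.9  5.3] pos [0.5752 0.166  0.0499] q7 -0.42 [ 3.141 -0.     1.098]
```

Request:
play_rows --pt "0 0 0 0 0 0.2" --pt "0 0 0 0 0 0.4"

```text
t: 18.15
tcp_pos: [0.5751, 0.1661, 0.0499]
tcp_rot: [-3.141, -0.001, 0.897]
wrist_force: [1.2, -0.6, 4.1]
finger_gap: 0.129
gripper_force: 77.1
```

```bash
python3 tq.py
```

```text
t 18.15 a 0.9548 M [-0.03  -0.426  0.255] F [ 1.2 -0.6  4.1] pos [0.5751 0.1661 0.0499] q7 -0.55 [-3.141e+00 -1.000e-03  8.970e-01]
```

Request:
play_rows --pt "0 0 0 0 0 0.2" --pt "0 0 0 0 0 0.4"

```text
t: 18.4
tcp_pos: [0.5751, 0.166, 0.0499]
tcp_rot: [-3.141, -0.0, 0.697]
wrist_force: [1.6, 0.3, 4.6]
finger_gap: 0.126
gripper_force: 77.1
```

```bash
python3 tq.py
```

```text
t 18.4 a 1.1548 M [-0.011 -0.39   0.155] F [1.6 0.3 4.6] pos [0.5751 0.166  0.0499] q7 -0.68 [-3.141 -0.     0.697]
```

Request:
play_rows --pt "0 0 0 0 0 0.2" --pt "0 0 0 0 0 0.4" --pt "0 0 0 0 0 0.6"

```text
t: 18.77
tcp_pos: [0.5751, 0.1661, 0.0499]
tcp_rot: [-3.141, -0.0, 0.397]
wrist_force: [2.6, -0.2, 4.6]
finger_gap: 0.126
gripper_force: 77.1
```

```bash
python3 tq.py
```

```text
t 18.77 a 1.4548 M [ 0.003 -0.503  0.166] F [ 2.6 -0.2  4.6] pos [0.5751 0.1661 0.0499] q7 -0.88 [-3.141 -0.     0.397]
```

Request:
play_rows --pt "0 0 0 0 0 0.04" --pt "0 0 0 0 0 0.08"

```text
t: 19.02
tcp_pos: [0.5751, 0.1661, 0.0499]
tcp_rot: [-3.141, -0.0, 0.36]
wrist_force: [1.9, 0.1, 5.4]
finger_gap: 0.127
gripper_force: 77.1
```

```bash
python3 tq.py
```

```text
t 19.02 a 1.4922 M [ 0.028 -0.504  0.201] F [1.9 0.1 5.4] pos [0.5751 0.1661 0.0499] q7 -0.91 [-3.141 -0.     0.36 ]
```

Request:
play_rows --pt "0 0 0 0 0 0.03" --pt "0 0 0 0 0 0.06"

```text
t: 19.27
tcp_pos: [0.5751, 0.1661, 0.0499]
tcp_rot: [-3.141, -0.0, 0.33]
wrist_force: [1.6, 0.1, 4.8]
finger_gap: 0.129
gripper_force: 77.1
```

```bash
python3 tq.py
```

```text
t 19.27 a 1.522 M [-0.007 -0.49   0.147] F [1.6 0.1 4.8] pos [0.5751 0.1661 0.0499] q7 -0.93 [-3.141 -0.     0.33 ]
```

Request:
play_rows --pt "0 0 0 0 0 0.025" --pt "0 0 0 0 0 0.05"

```text
t: 19.52
tcp_pos: [0.5751, 0.1661, 0.0499]
tcp_rot: [-3.141, -0.0, 0.305]
wrist_force: [2.1, -0.3, 6.1]
finger_gap: 0.126
gripper_force: 77.1
```

```bash
python3 tq.py
```

```text
t 19.52 a 1.5469 M [ 0.077 -0.542  0.168] F [ 2.1 -0.3  6.1] pos [0.5751 0.1661 0.0499] q7 -0.95 [-3.141 -0.     0.305]
```

Request:
play_rows --pt "0 0 0 0 0 0.025" --pt "0 0 0 0 0 0.05"

```text
t: 19.77
tcp_pos: [0.5752, 0.1661, 0.0499]
tcp_rot: [-3.141, -0.0, 0.28]
wrist_force: [2.0, -0.0, 5.4]
finger_gap: 0.126
gripper_force: 77.1
```

```bash
python3 tq.py
```

```text
t 19.77 a 1.5719 M [-0.011 -0.51   0.19 ] F [ 2.  -0.   5.4] pos [0.5752 0.1661 0.0499] q7 -0.96 [-3.141 -0.     0.28 ]
```

Request:
play_rows --pt "0 0 0 0 0 0.025" --pt "0 0 0 0 0 0.05"

```text
t: 20.02
tcp_pos: [0.5752, 0.1661, 0.0499]
tcp_rot: [-3.141, -0.0, 0.255]
wrist_force: [1.5, 0.4, 5.2]
finger_gap: 0.127
gripper_force: 77.2
```

```bash
python3 tq.py
```

```text
t 20.02 a 1.597 M [ 0.058 -0.463  0.128] F [1.5 0.4 5.2] pos [0.5752 0.1661 0.0499] q7 -0.98 [-3.141 -0.     0.255]
```

Request:
play_rows --pt "0 0 0 0 0 0.025" --pt "0 0 0 0 0 0.05"

```text
t: 20.27
tcp_pos: [0.5751, 0.1661, 0.0499]
tcp_rot: [-3.141, -0.0, 0.23]
wrist_force: [2.0, -0.1, 5.6]
finger_gap: 0.125
gripper_force: 77.2
```

```bash
python3 tq.py
```

```text
t 20.27 a 1.622 M [ 0.061 -0.454  0.106] F [ 2.  -0.1  5.6] pos [0.5751 0.1661 0.0499] q7 -1.0 [-3.141 -0.     0.23 ]
```

Request:
play_rows --pt "0 0 0 0 0 0.025" --pt "0 0 0 0 0 0.05"

```text
t: 20.52
tcp_pos: [0.5751, 0.1661, 0.0499]
tcp_rot: [-3.141, -0.0, 0.205]
wrist_force: [2.3, 0.1, 4.9]
finger_gap: 0.132
gripper_force: 77.2
```

```bash
python3 tq.py
```

```text
t 20.52 a 1.6469 M [ 0.024 -0.467  0.224] F [2.3 0.1 4.9] pos [0.5751 0.1661 0.0499] q7 -1.02 [-3.141 -0.     0.205]
```

Request:
play_rows --pt "0 0 0 0 0 0.025" --pt "0 0 0 0 0 0.05"

```text
t: 20.78
tcp_pos: [0.5752, 0.1661, 0.0499]
tcp_rot: [-3.141, -0.0, 0.18]
wrist_force: [1.8, 0.7, 5.4]
finger_gap: 0.127
gripper_force: 77.2
```

```bash
python3 tq.py
```

```text
t 20.77 a 1.6719 M [-0.025 -0.536  0.146] F [1.8 0.7 5.4] pos [0.5752 0.1661 0.0499] q7 -1.03 [-3.141 -0.     0.18 ]
```

Request:
play_rows --pt "0 0 0 0 0 0.025" --pt "0 0 0 0 0 0.05"

```text
t: 21.02
tcp_pos: [0.5751, 0.1661, 0.0499]
tcp_rot: [-3.141, 0.0, 0.155]
wrist_force: [1.9, 0.0, 5.8]
finger_gap: 0.129
gripper_force: 77.2
```

```bash
python3 tq.py
```

```text
t 21.02 a 1.6969 M [ 0.035 -0.507  0.175] F [1.9 0.  5.8] pos [0.5751 0.1661 0.0499] q7 -1.05 [-3.141  0.     0.155]
```

Request:
play_rows --pt "0 0 0 0 0 0.025" --pt "0 0 0 0 0 0.05"

```text
t: 21.28
tcp_pos: [0.5751, 0.1661, 0.0499]
tcp_rot: [-3.141, 0.0, 0.13]
wrist_force: [1.0, 0.1, 5.7]
finger_gap: 0.123
gripper_force: 77.2
```

```bash
python3 tq.py
```

```text
t 21.27 a 1.7219 M [-0.001 -0.521  0.151] F [1.  0.1 5.7] pos [0.5751 0.1661 0.0499] q7 -1.07 [-3.141  0.     0.13 ]
```

```bash
sed -i 's/"q7",/"tau7",s["joint_torque"][6].round(3),"q7",/' tq.py; python3 tq.py
```

```text
t 21.27 a 1.7219 M [-0.001 -0.521  0.151] F [1.  0.1 5.7] pos [0.5751 0.1661 0.0499] tau7 -0.107 q7 -1.07 [-3.141  0.     0.13 ]
```

Request:
play_rows --pt "0 0 0 0 0 0.025" --pt "0 0 0 0 0 0.05"

```text
t: 21.52
tcp_pos: [0.5751, 0.1661, 0.0499]
tcp_rot: [-3.141, 0.0, 0.105]
wrist_force: [1.5, 0.8, 5.3]
finger_gap: 0.13
gripper_force: 77.2
```

```bash
python3 tq.py
```

```text
t 21.52 a 1.7469 M [ 0.044 -0.507  0.141] F [1.5 0.8 5.3] pos [0.5751 0.1661 0.0499] tau7 -0.107 q7 -1.09 [-3.141  0.     0.105]
```

Request:
play_rows --pt "0 0 0 0 0 0.025" --pt "0 0 0 0 0 0.05"

```text
t: 21.78
tcp_pos: [0.5751, 0.1661, 0.0499]
tcp_rot: [-3.141, 0.0, 0.08]
wrist_force: [2.8, 1.1, 5.3]
finger_gap: 0.125
gripper_force: 77.2
```

```bash
python3 tq.py
```

```text
t 21.77 a 1.7717 M [-0.007 -0.498  0.29 ] F [2.8 1.1 5.3] pos [0.5751 0.1661 0.0499] tau7 -0.208 q7 -1.11 [-3.141  0.     0.08 ]
```

Contact: the joint-7 torque, which is much less noisy, has stepped from a steady 0.107 to 0.208. Smaller steps from here.

Request:
play_rows --pt "0 0 0 0 0 0.01" --pt "0 0 0 0 0 0.02"

```text
t: 22.02
tcp_pos: [0.5751, 0.1661, 0.0499]
tcp_rot: [-3.141, 0.0, 0.071]
wrist_force: [2.1, -0.4, 5.1]
finger_gap: 0.129
gripper_force: 77.3
```

```bash
python3 tq.py
```

```text
t 22.02 a 1.7812 M [ 0.05  -0.456  0.299] F [ 2.1 -0.4  5.1] pos [0.5751 0.1661 0.0499] tau7 -0.3 q7 -1.11 [-3.141  0.     0.071]
```

Request:
play_rows --pt "0 0 0 0 0 0.01" --pt "0 0 0 0 0 0.02"

```text
t: 22.28
tcp_pos: [0.5751, 0.1661, 0.0499]
tcp_rot: [-3.141, 0.0, 0.061]
wrist_force: [2.2, 0.9, 5.9]
finger_gap: 0.129
gripper_force: 77.4
```

```bash
python3 tq.py
```

```text
t 22.27 a 1.7909 M [ 0.006 -0.476  0.426] F [2.2 0.9 5.9] pos [0.5751 0.1661 0.0499] tau7 -0.349 q7 -1.12 [-3.141  0.     0.061]
```

Request:
play_rows --pt "0 0 0 0 0 0.012" --pt "0 0 0 0 0 0.025"

```text
t: 22.52
tcp_pos: [0.5751, 0.166, 0.0499]
tcp_rot: [-3.141, 0.0, 0.049]
wrist_force: [1.9, -0.1, 5.4]
finger_gap: 0.123
gripper_force: 77.5
```

```bash
python3 tq.py
```

```text
t 22.52 a 1.8033 M [ 0.036 -0.526  0.452] F [ 1.9 -0.1  5.4] pos [0.5751 0.166  0.0499] tau7 -0.408 q7 -1.13 [-3.141  0.     0.049]
```

Request:
play_rows --pt "0 0 0 0 0 0.012" --pt "0 0 0 0 0 0.025"

```text
t: 22.78
tcp_pos: [0.5751, 0.166, 0.0499]
tcp_rot: [-3.141, 0.0, 0.036]
wrist_force: [2.7, -0.8, 3.8]
finger_gap: 0.126
gripper_force: 77.7
```

```bash
python3 tq.py
```

```text
t 22.77 a 1.8155 M [ 0.021 -0.526  0.507] F [ 2.7 -0.8  3.8] pos [0.5751 0.166  0.0499] tau7 -0.482 q7 -1.14 [-3.141  0.     0.036]
```

Request:
play_rows --pt "0 0 0 0 0 0.005" --pt "0 0 0 0 0 0.01"

```text
t: 23.02
tcp_pos: [0.5751, 0.166, 0.0499]
tcp_rot: [-3.141, 0.0, 0.032]
wrist_force: [1.7, -0.5, 5.7]
finger_gap: 0.13
gripper_force: 77.6
```

```bash
python3 tq.py
```

```text
t 23.02 a 1.8203 M [ 0.076 -0.495  0.529] F [ 1.7 -0.5  5.7] pos [0.5751 0.166  0.0499] tau7 -0.506 q7 -1.14 [-3.141  0.     0.032]
```

Request:
play_rows --pt "0 0 0 0 0 0" --pt "0 0 0 0 0 0" --pt "0 0 0 0 0 0" --pt "0 0 0 0 0 0" --pt "0 0 0 0 0 0" --pt "0 0 0 0 0 0" --jaw -1

```text
t: 23.78
tcp_pos: [0.5736, 0.166, 0.0491]
tcp_rot: [-3.141, 0.003, 0.027]
wrist_force: [-0.2, 0.5, -0.8]
finger_gap: 1.003
gripper_force: 0.0
```

Request:
play_rows --pt "0 0 -0.15 0 0 0" --pt "0 0 -0.5 0 0 0" --pt "0 0 -0.9 0 0 0" --pt "0 0 -1 0 0 0"

```text
t: 24.28
tcp_pos: [0.5761, 0.1656, 0.1735]
tcp_rot: [-3.14, -0.004, 0.026]
wrist_force: [0.4, 0.0, -0.4]
finger_gap: 0.997
gripper_force: 0.0
```

Request:
play_rows --pt "0 0 -0.4 0 0 0" --pt "0 0 -0.8 0 0 0" --pt "0 0 -0.8 0 0 -0.2" --pt "0 0 -0.8 0 0 -0.6" --pt "0 0 -0.8 0 0 -1" --pt "0 0 -0.8 0 0 -1"

```text
t: 25.02
tcp_pos: [0.5739, 0.1658, 0.2654]
tcp_rot: [-3.139, 0.003, 0.526]
wrist_force: [0.9, -0.3, 0.5]
finger_gap: 1.001
gripper_force: 0.0
```

Request:
play_rows --pt "0 0 0 0 0 -0.3" --pt "0 0 0 0 0 -0.6" --pt "0 0 0 0 0 -1" --pt "0 0 0 0 0 -1" --pt "0 0 0 0 0 -1"

```text
t: 25.65
tcp_pos: [0.5742, 0.1658, 0.265]
tcp_rot: [-3.139, 0.002, 1.023]
wrist_force: [-0.2, 0.0, -1.1]
finger_gap: 0.999
gripper_force: 0.0
```

```bash
python3 plan.py 0.55 0.235 0.28 106.4
```

```text
t 25.65 pos [0.5742 0.1658 0.265 ] rpy [-3.139e+00  2.000e-03  1.023e+00] F [-0.2  0.  -1.1] M [0.06 0.01 0.04] q [-0.62  0.66  0.48  1.63 -0.36  0.95 -0.57]
[0.193, -0.236, -0.062, -0.003, 0.0, -0.834] rows>= 3.0
[0.273, -0.138, -0.062, -0.003, 0.0, -0.834] rows>= 3.0
```

Request:
play_rows --pt "0.06 -0.08 -0.02 0 0 -0.3" --pt "0.12 -0.16 -0.04 0 0 -0.6" --pt "0.19 -0.24 -0.06 0 0 -0.83" --pt "0.19 -0.24 -0.06 0 0 -0.83"

```text
t: 26.15
tcp_pos: [0.5611, 0.2016, 0.2723]
tcp_rot: [-3.138, -0.001, 1.44]
wrist_force: [0.5, -0.3, 0.8]
finger_gap: 0.997
gripper_force: 0.0
```

Request:
play_rows --pt "0.09 -0.05 -0.02 0 0 -0.3" --pt "0.18 -0.09 -0.04 0 0 -0.6" --pt "0.27 -0.14 -0.06 0 0 -0.83" --pt "0.27 -0.14 -0.06 0 0 -0.83" --pt "0.27 -0.14 -0.06 0 0 -0.83"

```text
t: 26.78
tcp_pos: [0.5493, 0.2333, 0.2794]
tcp_rot: [-3.138, 0.0, 1.852]
wrist_force: [1.0, 0.3, 0.2]
finger_gap: 0.999
gripper_force: 0.0
```

```bash
python3 look.py w5
```

```text
bed (array([547.6, 258.4]), array([289.9, 106.7]), -73.7)
knob (array([565.4, 167. ]), array([48.1, 12.9]), 2.3)
stone (array([545.4, 266.4]), array([149.5,  50.1]), -73.6) holder xy 0.008476080000000013 0.00011162000000005659 0.04456550684456847
```

View pics/w5.png

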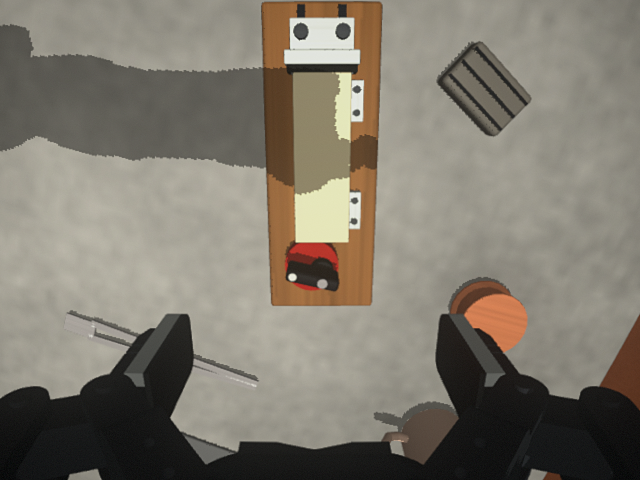

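The stone lies flat against the rubber at (322,68) and the lugs at (357,100) and (355,210), with the red lobe on its end at (320,245). The knob stayed at about 1.82 rad after release.

```bash
python3 -c "
from bench import bot
print(bot.sign_off())"
```

```text
the job is handed in; nothing more can be done
None
```

The fine whetstone is flat on the holder bed, snug along both fence lugs and against the rubber stop, and clamped at an estimated 16–18 N, less perhaps 2–3 N on letting go (judged from knob torque and angle, not measured directly); the coarse stone was left on the rack, and the job is handed in.

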